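# Hang the guard door on its lift-off hinge pins

### The job

Hang the guard door back on the grey housing round the cutter: take the leaf that has two hinge eyes on its edge out of the wooden rack, lower both eyes onto the housing's two upright hinge pins until they are fully home, with the door shut square across the open front, and let go. Leave the plain panel without eyes standing in the rack.

Things in the scene. Friction and masses are not known exactly. Their poses are not given: they have to be found in the camera images.
- door_mid (a point): Guard door: centre of its upright leaf, 110 mm wide (own y), 170 high (own z), 14 thick (own x; all sizes in mm), steel frame with aluminium sheet, 0.3 to 0.55 kg. Grip the top rail (85 down to 55 above this point) across its 14 thickness, mid-length. Two ring eyes (upright bore 20, outer 28, 18 high) stand off its +y edge, on one axis 77 along own +y, their mid-heights 50 below and 50 above.
- upper_eye (a point): On the door: centre of the underside of the upper eye, on the axis of both eyes, 77 along own +y and 41 mm above door_mid. The lower eye's underside is 100 straight below it. Axes as the door's.
- upper_pin (a point): On the housing: centre of the flat shoulder at the upper pin's foot, 196 mm above the worktop; the eye's underside rests on it. The pin is upright, 30 high, 17 thick for the lower 10, then tapered to 5 at the tip, so it centres the eye. The lower pin is the same, 100 straight below. Own x points into the housing, y left seen from the front, z up. The shut door runs along own -y, axes parallel to these.
- housing: Fixed grey steel box, open top and front, 156 mm wide, on a timber plinth, top of its walls 190 above the worktop, a cutter inside. Origin below the shut door's middle, axes as upper_pin; front edges 36 behind the pin axis, hinge post at the +y side. Brackets 10 thick carry the pins, so the lower eye cannot pass down over the upper pin: come in level from the front, each eye's underside 35 to 60 above its own shoulder, then lower straight down.
- rack: Fixed wooden rack, origin under its middle. Door and plain panel stand upright in its two slots, one behind the other: 42 to either side of the middle along own x (84 mm apart), which is in front varies; lower edges 12 above the worktop. The slot lips reach 30 above that edge: lift straight up. Then carry sideways, clear of the panel and over a green machine casting (97 high) before the housing.
- panel_mid (a point): Centre of the plain panel: the same leaf (110 x 170 x 14 mm) but without eyes, upright in the rack's other slot, 84 before or behind the door. To be left alone. (Beware of the tall clamping jig on the left of the worktop, up to 410 high.)

How it is judged:
At the end, for the whole second after the job is handed in: Upper eye centred on the upper pin within 10 mm and its underside within 8 mm of the shoulder, the door upright within 8 degrees (so the lower eye is home on its pin too), the leaf shut across the front within 17 degrees, at rest; the plain panel within 30 mm of where it stood (horizontal distance between upper_eye and upper_pin below 0.01 m and z of upper_eye in the frame of upper_pin between -0.008 and 0.008 m and angle between door_mid's own z axis and vertical below 0.14 rad and angle between the y axis of door_mid and the y axis of upper_pin, either way round below 0.3 rad and y of door_mid in the frame of upper_pin below -0.04 m and linear speed of door below 0.02 m/s and distance of panel_mid from where it was at the start of the episode below 0.03 m); the robot touches nothing.
It fails at once if the plain panel is shifted by 30 mm or more, or taken out of the rack (distance of panel_mid from where it was at the start of the episode above 0.03 m).
It also fails if it takes over 58 s, if anything falls off the work surface, if the arm or the gripper's body presses on something with over 40 N, if the wrist force passes 120 N, or if a joint passes its speed limit or range.

### The arm

A 7-joint arm with a two-finger parallel gripper is mounted at the origin on a cart in front of the work surface, level with it; the furniture and walls round the work are solid. World frame = base frame: x ahead of the robot, y to its left, z up, the work surface at z = 0. Lengths are in m, angles in rad, forces in N, time in s.
With the tool pointing down it reaches from about 0.425 to 0.925 m from the base axis. Payload 6.8 kg.
Tool frame: the origin (TCP) lies on the centre line of the jaws, within the pads' length; the fingertips stand 11 mm ahead of it and the grasp point (between the pads) lies 8 mm behind it; z points along the fingers, y is the line along which they close (so a half turn about z gives the same grasp; the last joint's range is limited). The gripper opens to 88 mm and grips with 3 to 60 N. Pads are 20 mm wide; open, the fingers measure 115 mm over their backs; the gripper's body (75 mm by 178 mm) begins 61 mm behind the grasp point.
Start: joints at [1.141, 0.477, 0.022, 1.555, -0.011, 1.109, -0.083], TCP at [0.213, -0.64, 0.234] pointing down, gripper open.
Joint ranges: [-2.96, 2.96], [-0.34, 2.1], [-1.41, 1.46], [0.24, 2.44], [-1.37, 4.51], [0.17, 1.92], [-2.96, 2.96]. Speed limits (rad/s): [2.39, 2.39, 3.14, 3.14, 3.14, 3.14, 3.14].

### API

Orientations are given as a rotation vector (axis times angle).
In Python, from rig import status, optics, arm gives the robot as it stands.
- The arm moves only by the tool step_arm, never from a script. Its argument "series" is a list of rows, each a list of 7 numbers: the opening, from 0 (shut) to 1 (fully open), then the shift along the world's x, y, z in cm, then the turn, a rotation vector about the world's x, y, z in degrees. In form: [[grip, tx, ty, tz, rx, ry, rz], ...]. A call has exactly 5 rows; each row is the pose to reach, as a shift and turn from the pose commanded when the call began; what a row does not reach only later rows make up. A row lasts 1/12 s, in which the tool goes at most 41.7 mm and 7.16 degrees, less where a joint would pass 70% of its speed; a pose out of reach is approached as far as the arm can. A call with a gripper value outside its range is refused whole. The fingers move at their own pace and stop on an object; the grip force is fixed at half the most. Time passes only in rows, so rows that repeat a pose let the fingers close, or fill a call up. It gives the time, the measured TCP pose, the force, the opening and the grip force at its end, in the units of the state.
- status.sense(): the state, without advancing time (a new reading comes with each control period).
- optics.grab_frame(name): name is "scene" or "top" or "wrist"; returns a dict with "image" (384x512x3 uint8, red, green, blue), "mtx" (3x3 intrinsics, pixels), "rvec" (rotation vector, rad) and "tvec" (3), from world to camera coordinates, as OpenCV has them. Camera axes: x right, y down, z forward; pixel columns grow to the right and rows downward; lengths in m; the calibration is good to about 2 mm. A picture is of the moment at which its call begins. There is no depth.
- arm.close_job(): hands the job in; it is judged then, once.
The state is a dict: "time": time; "q": joint angles; "qvel": joint speeds; "joint_torque": joint torques, N m; "eef_pos": TCP position; "orientation": TCP orientation; "contact_force": force on the tool from outside, world axes, zero at the start; "wrist_torque": the same for the moment, N m; "finger_gap": opening from 0.0 (shut) to 1.0 (fully open); "grip_force": force on a finger pad.
Only numpy, scipy, OpenCV 4.12 (cv2) and the standard library are available. Lean on these libraries where they do the work, as an engineer would, in place of code of your own. Each camera call takes 0.05 s, during which the arm holds its last target. There are 200 camera calls.

## Working session

There is one attempt and no reset: what is moved stays moved. The work goes in short steps, Python scripts to look and compute and a tool call to move; the robot and the scene stay as the last step left them, time stands still between calls to the robot, and variables do not carry over. Pictures are saved under pics/ and viewed, at most 10 in all, crops included, and the job is handed in when it is done.

Besides the shell and the picture viewer there is one more tool, called after "Emit:" in YAML: its name, and indented under it one key for each argument. step_arm: Moves the arm, as the interface text tells. Its arguments: {"type":"object","properties":{"series":{"type":"array","items":{"type":"array","items":{"type":"number"}}}},"required":["series"]}

```bash
ls; mkdir -p pics; cat > h.py <<'E'
import cv2, numpy as np
from rig import status, optics, arm
def snap(name,fn):
    f=optics.grab_frame(name); np.savez('pics/'+fn+'.npz',**f)
    cv2.imwrite('pics/'+fn+'.png',cv2.cvtColor(f['image'],cv2.COLOR_RGB2BGR)); return f
def load(fn): return dict(np.load('pics/'+fn+'.npz'))
def ray(f,u,v):
    R=cv2.Rodrigues(f['rvec'])[0]; c=-R.T@f['tvec'].reshape(3)
    d=R.T@np.linalg.inv(f['mtx'])@np.array([u,v,1.]); return c,d/np.linalg.norm(d)
def plane(f,u,v,z):
    c,d=ray(f,u,v); return c+d*(z-c[2])/d[2]
def tri(*obs):
    A=0;b=0
    for f,u,v in obs:
        c,d=ray(f,u,v);P=np.eye(3)-np.outer(d,d);A=A+P;b=b+P@c
    return np.linalg.solve(A,b)
def proj(f,p): return cv2.projectPoints(np.array(p,float).reshape(-1,1,3),f['rvec'],f['tvec'],f['mtx'],None)[0].reshape(-1,2)
E
python3 - <<'E'
from h import *
a=snap('scene','s0');b=snap('top','t0')
cv2.imwrite('pics/st0.png',cv2.cvtColor(np.hstack([a['image'],b['image']]),cv2.COLOR_RGB2BGR))
for f in(a,b):print(ray(f,256,192))
print(status.sense())
E
```

```text
pics
(array([-0.02392741,  0.62585421,  0.71250997]), array([ 0.53691277, -0.62415434, -0.56758792]))
(array([ 0.20593144, -0.0148317 ,  1.51184078]), array([ 0.18555925, -0.02326693, -0.98235758]))
{'time': 0.1, 'q': array([ 1.14089839,  0.47769809,  0.02233588,  1.55632484, -0.01152077,
        1.10930128, -0.08308433]), 'qvel': array([ 0.00011291, -0.00025451, -0.0004018 , -0.00312001, -0.00028328,
        0.00021628,  0.00058262]), 'joint_torque': array([ 4.37245777e-03, -5.84093177e+01,  1.53980915e+00, -2.73312950e+01,
       -5.42573095e-02,  1.30834978e-02,  5.74307433e-05]), 'eef_pos': array([ 0.21332145, -0.63986073,  0.23280348]), 'orientation': array([-3.09946131e+00, -5.03100754e-01,  5.48223391e-04]), 'contact_force': array([0.45749384, 0.05785799, 0.67426356]), 'wrist_torque': array([ 0.0100655 , -0.00835165,  0.04008585]), 'grip_force': 0.0, 'finger_gap': 0.9991559890931488}
```

View pics/s0.png

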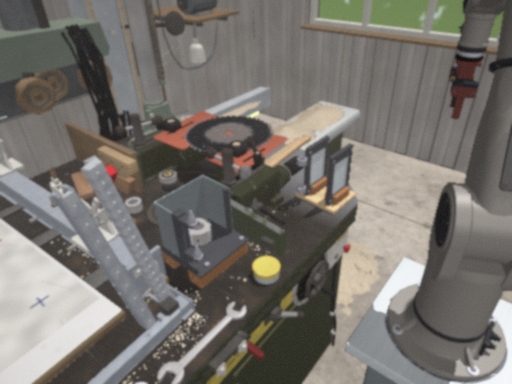

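View pics/t0.png

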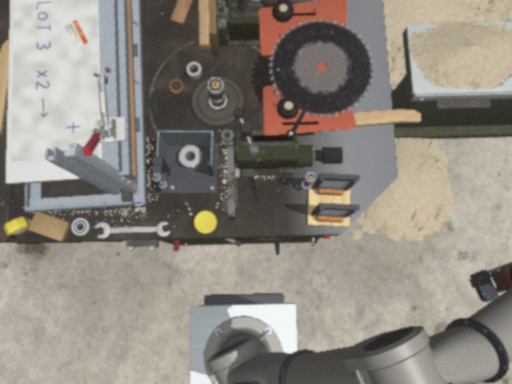

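The scene shows the housing at about (195,235) and the two leaves at about (317,165) and (340,172). In the top view the housing is at (188,160) and the rack at (330,200). I'll zoom in on both.

```bash
python3 - <<'E'
from h import *
a=load('s0')['image'];b=load('t0')['image']
r=lambda im,x,y,w,h:cv2.resize(im[y:y+h,x:x+w],(400,300),interpolation=cv2.INTER_CUBIC)
o=np.vstack([np.hstack([r(a,280,130,80,60+0),r(b,290,165,80,60)]),np.hstack([r(a,140,165,140,105),r(b,140,115,100,75)])])
cv2.imwrite('pics/z0.png',cv2.cvtColor(o,cv2.COLOR_RGB2BGR))
E
```

```text
(no output)
```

View pics/z0.png

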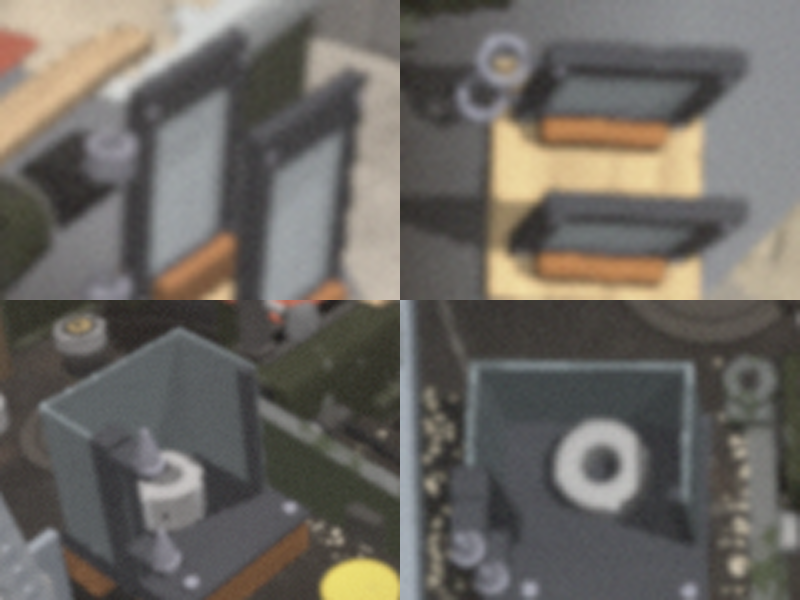

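```bash
python3 - <<'E'
from h import *
a=load('s0');b=load('t0')
S=lambda x,y:(280+x/5-.4,130+y/5-.4); T=lambda x,y:(290+(x-400)/5-.4,165+y/5-.4)
HS=lambda x,y:(140+x/2.857-.3,165+(y-300)/2.857-.3); HT=lambda x,y:(140+(x-400)/4-.4,115+(y-300)/4-.4)
P=lambda n,v:print(n,np.round(v,4))
P('eye up top',plane(b,*T(503,58),.156)); P('low',plane(b,*T(482,98),.056))
P('eye up tri',tri((b,*T(503,58)),(a,*S(112,145))))
for n,p in dict(bl=(557,48),br=(745,52),fr=(742,75),fl=(545,72)).items(): P('door '+n,plane(b,*T(*p),.182))
for n,p in dict(bl=(555,195),br=(745,202),fr=(745,225),fl=(545,218)).items(): P('panel '+n,plane(b,*T(*p),.182))
P('pin up',plane(b,*HT(467,545),.226)); P('pin low',plane(b,*HT(490,577),.126))
P('pin up tri',tri((b,*HT(467,545)),(a,*HS(148,432)))); P('low tri',tri((b,*HT(490,577)),(a,*HS(163,527))))
P('shoulder scene',plane(a,*HS(152,467),.196)); P('low',plane(a,*HS(165,568),.096))
for n,p in dict(bl=(472,364),br=(692,366)).items(): P('hous '+n,plane(b,*HT(*p),.19))
E
```

```text
eye up top [ 0.5035 -0.2015  0.156 ]
low [ 0.501  -0.2013  0.056 ]
eye up tri [ 0.5034 -0.2016  0.1558]
door bl [ 0.5027 -0.2281  0.182 ]
door br [ 0.4977 -0.332   0.182 ]
door fr [ 0.4847 -0.3295  0.182 ]
door fl [ 0.4893 -0.2208  0.182 ]
panel bl [ 0.4201 -0.2226  0.182 ]
panel br [ 0.4136 -0.3263  0.182 ]
panel fr [ 0.4008 -0.3255  0.182 ]
panel fl [ 0.4075 -0.2164  0.182 ]
pin up [0.5    0.2216 0.226 ]
pin low [0.4987 0.2231 0.126 ]
pin up tri [0.5025 0.2236 0.2233]
low tri [0.5005 0.2245 0.1298]
shoulder scene [0.4994 0.2302 0.196 ]
low [0.4974 0.2353 0.096 ]
hous bl [0.6388 0.2258 0.19  ]
hous br [0.6331 0.0708 0.19  ]
```

Emit:
step_arm:
  series:
    - [1,1.9,2.4,0.9,0,0,4.6]
    - [1,3.8,4.8,1.8,0,0,9.2]
    - [1,5.6,7.2,2.6,0,0,13.8]
    - [1,7.5,9.6,3.4,0,0,18.4]
    - [1,9.4,12.2,4.2,0,0,23]

```text
time: 0.52
eef_pos: [0.3078, -0.5172, 0.2756]
orientation: [-2.936, -1.116, 0.001]
contact_force: [-0.7, -0.4, -0.6]
finger_gap: 1.001
grip_force: 0.0
```

Emit:
step_arm:
  series:
    - [1,1.9,2.4,0.9,0,0,4.6]
    - [1,3.8,4.8,1.8,0,0,9.2]
    - [1,5.6,7.2,2.6,0,0,13.8]
    - [1,7.5,9.6,3.4,0,0,18.4]
    - [1,9.4,12.2,4.2,0,0,23]

```text
time: 0.93
eef_pos: [0.4018, -0.3952, 0.3178]
orientation: [-2.655, -1.679, 0.001]
contact_force: [0.6, -0.8, 0.2]
finger_gap: 0.999
grip_force: 0.0
```

Emit:
step_arm:
  series:
    - [1,1.9,2.4,0.9,0,0,4.6]
    - [1,3.8,4.8,1.8,0,0,9.2]
    - [1,5.6,7.2,2.6,0,0,13.8]
    - [1,7.5,9.6,3.4,0,0,18.4]
    - [1,9.3,12.2,4.3,0,0,23]

```text
time: 1.35
eef_pos: [0.4948, -0.2733, 0.3606]
orientation: [-2.266, -2.175, 0.001]
contact_force: [1.1, 0.2, 0.1]
finger_gap: 1.002
grip_force: 0.0
```

Emit:
step_arm:
  series:
    - [0.6,0,0,0,0,0,0]
    - [0.6,0,0,0,0,0,0]
    - [0.6,0,0,0,0,0,0]
    - [0.6,0,0,0,0,0,0]
    - [0.6,0,0,0,0,0,0]

```text
time: 1.77
eef_pos: [0.4935, -0.2757, 0.3601]
orientation: [-2.273, -2.167, 0.001]
contact_force: [-0.8, -1.2, 0.5]
finger_gap: 0.657
grip_force: 0.0
```

```bash
python3 - <<'E'
from h import *
w=snap('wrist','w0'); s=status.sense(); print(s['eef_pos'],s['orientation'],s['finger_gap'],s['q'],s['time']); print(ray(w,256,192),w['mtx'])
R=cv2.Rodrigues(s['orientation'])[0];print(R)
print(proj(w,[[.497,-.2735,.182],[.502,-.2015,.156],[.410,-.27,.182]]))
E
```

```text
[ 0.49358009 -0.27554987  0.36019193] [-2.27282881e+00 -2.16781394e+00  1.07024559e-03] 0.6205213289134064 [ 0.7188725   0.22824548 -0.38650016  1.63265803  0.08896018  1.29897467
  0.27014869] 1.8167
(array([ 0.49782653, -0.19284729,  0.51073304]), array([-0.00637445, -0.30632636, -0.95190521])) [[327.74185278   0.         253.03930048]
 [  0.         327.74185278 189.91540743]
 [  0.           0.           1.        ]]
[[ 4.72707090e-02  9.98881634e-01 -9.80391619e-04]
 [ 9.98882115e-01 -4.72706920e-02  4.04885588e-05]
 [-5.90051250e-06 -9.81209577e-04 -9.99999519e-01]]
[[256.25452282 168.74887809]
 [257.80590175  95.26899237]
 [171.83337329 169.27990365]]
```

View pics/w0.png

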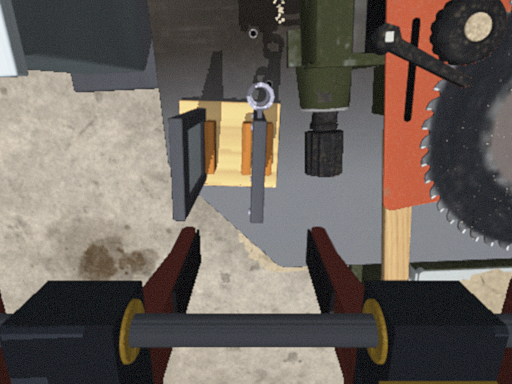

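The wrist view shows the eye ring at about (261,95) and the door's top edge as a strip from (259,122) to (257,222). The panel is on the left at about (180,170).

```bash
python3 - <<'E'
from h import *
w=load('w0');im=w['image'];g=cv2.cvtColor(im,cv2.COLOR_RGB2GRAY)
for v in (135,150,165,180,195,210): print(v,g[v,244:276].tolist())
hs=cv2.HoughCircles(cv2.resize(g[75:118,235:285],None,fx=6,fy=6,interpolation=cv2.INTER_CUBIC),cv2.HOUGH_GRADIENT,1,200,param1=80,param2=15,minRadius=50,maxRadius=110)
print(hs/6+[235,75,0])
c=(hs[0,0]/6+[235,75,0]); print(plane(w,c[0],c[1],.156))
for p in [(258.5,122),(257,222)]: print(plane(w,*p,.182))
for p in [(261,95),(258.5,122),(257,222)]:pass
E
python3 -c "
import cv2;i=cv2.imread('pics/w0.png')[70:240,160:290];cv2.imwrite('pics/z1.png',cv2.resize(i,None,fx=3.5,fy=3.5,interpolation=cv2.INTER_CUBIC))"
```

```text
135 [140, 142, 152, 155, 156, 157, 146, 118, 87, 84, 93, 96, 94, 95, 98, 91, 96, 91, 96, 93, 96, 84, 77, 87, 97, 95, 90, 89, 87, 108, 122, 168]
150 [138, 147, 155, 154, 153, 154, 130, 108, 97, 85, 100, 102, 96, 97, 100, 93, 99, 93, 98, 96, 90, 74, 80, 86, 95, 94, 86, 97, 123, 186, 219, 223]
165 [151, 154, 157, 155, 148, 143, 113, 98, 101, 94, 101, 97, 102, 97, 97, 99, 100, 98, 98, 102, 81, 79, 87, 124, 155, 155, 141, 173, 218, 222, 220, 223]
180 [220, 214, 217, 220, 219, 212, 173, 116, 84, 98, 100, 98, 94, 96, 95, 101, 99, 94, 98, 86, 137, 198, 218, 213, 213, 212, 212, 212, 213, 215, 216, 204]
195 [136, 134, 135, 137, 137, 142, 113, 84, 97, 102, 101, 97, 96, 98, 95, 101, 97, 95, 86, 90, 118, 140, 139, 136, 139, 137, 136, 135, 135, 136, 139, 138]
210 [132, 137, 134, 138, 142, 144, 114, 91, 103, 102, 104, 102, 100, 101, 99, 96, 97, 92, 88, 112, 139, 135, 139, 138, 139, 140, 137, 136, 137, 138, 139, 137]
[[[260.75        96.08333397  13.75      ]]]
[ 0.50502637 -0.20245755  0.156     ]
[ 0.50129933 -0.22623354  0.182     ]
[ 0.49519734 -0.33284334  0.182     ]
```

View pics/z1.png

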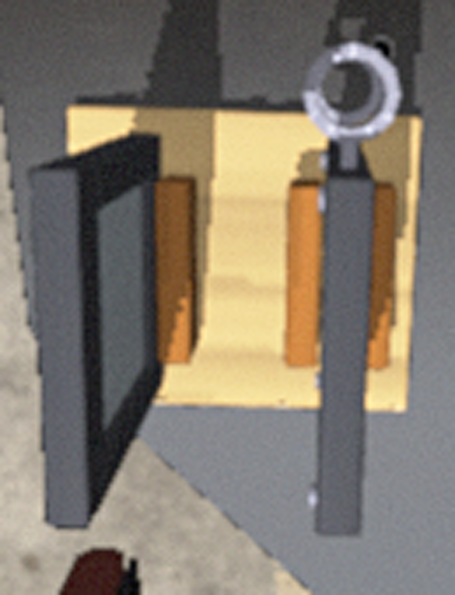

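Emit:
step_arm:
  series:
    - [0.6,0.2,-0.1,-3,0,0,0]
    - [0.6,0.4,-0.2,-6,0,0,0]
    - [0.6,0.5,-0.3,-9,0,0,0]
    - [0.6,0.5,-0.3,-11,0,0,0]
    - [0.6,0.5,-0.3,-13,0,0,0]

```text
time: 2.23
eef_pos: [0.4985, -0.278, 0.2289]
orientation: [-2.271, -2.168, 0.001]
contact_force: [0.2, -0.1, 0.1]
finger_gap: 0.602
grip_force: 0.0
```

Emit:
step_arm:
  series:
    - [0.6,0,0,-1.7,0,0,0]
    - [0.6,0,0,-3.4,0,0,0]
    - [0.6,0,0,-5,0,0,0]
    - [0.6,0,0,-6.4,0,0,0]
    - [0.6,0,0,-7.2,0,0,0]

```text
time: 2.65
eef_pos: [0.4982, -0.2778, 0.1568]
orientation: [-2.271, -2.168, 0.002]
contact_force: [0.0, 0.9, 0.3]
finger_gap: 0.601
grip_force: 0.0
```

Emit:
step_arm:
  series:
    - [0.3,0,0,0,0,0,0]
    - [0.2,0,0,0,0,0,0]
    - [0,0,0,0,0,0,0]
    - [0,0,0,0,0,0,0]
    - [0,0,0,0,0,0,0]

```text
time: 3.07
eef_pos: [0.5, -0.2776, 0.1596]
orientation: [2.27, 2.17, 0.001]
contact_force: [-0.1, 0.9, 0.7]
finger_gap: 0.258
grip_force: 0.0
```

Emit:
step_arm:
  series:
    - [0,0,0,0,0,0,0]
    - [0,0,0,0,0,0,0]
    - [0,0,0,0,0,0,0]
    - [0,0,0,0,0,0,0]
    - [0,0,0,0,0,0,0]

```text
time: 3.48
eef_pos: [0.4994, -0.2775, 0.1592]
orientation: [2.271, 2.171, -0.0]
contact_force: [-2.1, 1.4, 5.8]
finger_gap: 0.159
grip_force: 29.9
```

Emit:
step_arm:
  series:
    - [0,0,0,0.6,0,0,0]
    - [0,0,0,1.5,0,0,0]
    - [0,0,0,2.6,0,0,0]
    - [0,0,0,4,0,0,0]
    - [0,0,0,5.5,0,0,0]

```text
time: 3.9
eef_pos: [0.4992, -0.2772, 0.2145]
orientation: [-2.27, -2.171, 0.0]
contact_force: [-0.5, -0.2, -3.2]
finger_gap: 0.159
grip_force: 30.0
```

Emit:
step_arm:
  series:
    - [0,0,0,2,0,0,0]
    - [0,0,0,4,0,0,0]
    - [0,0,0,6,0,0,0]
    - [0,0,0,8,0,0,0]
    - [0,0,0,9.5,0,0,0]

```text
time: 4.32
eef_pos: [0.4998, -0.2773, 0.3113]
orientation: [2.269, 2.17, 0.001]
contact_force: [-0.0, -0.1, -3.9]
finger_gap: 0.158
grip_force: 30.0
```

```bash
python3 - <<'E'
from h import *
w=snap('wrist','w1'); s=status.sense(); print(s['eef_pos'],s['orientation'],s['finger_gap'],s['contact_force'],s['wrist_torque'])
i=cv2.cvtColor(w['image'],cv2.COLOR_RGB2BGR); cv2.imwrite('pics/z2.png',i)
E
```

```text
[ 0.50108357 -0.27773577  0.31412421] [2.26583214 2.16734052 0.00344348] 0.15653969718129088 [ 1.2335458   0.32177774 -0.62726035] [ 0.04304421 -0.24726063  0.02692738]
```

View pics/z2.png

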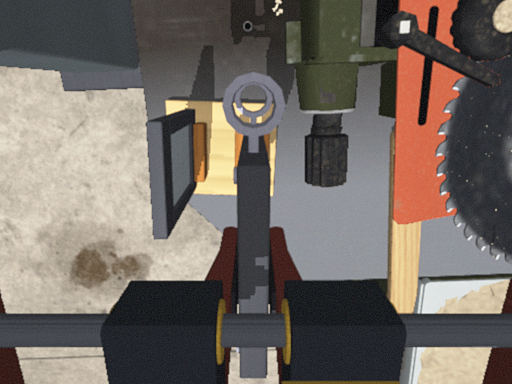

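The door hangs in the grip. The upper eye ring is at about (254,103), with the lower eye visible through it, and the panel still stands at about (175,175).

```bash
cat >> h.py <<'E'
def ring(w,z,box=(215,65,295,145),rr=(24,36)):
    g=cv2.cvtColor(w['image'],cv2.COLOR_RGB2GRAY); x0,y0,x1,y1=box
    h=cv2.HoughCircles(cv2.resize(g[y0:y1,x0:x1],None,fx=4,fy=4,interpolation=cv2.INTER_CUBIC),cv2.HOUGH_GRADIENT,1,400,param1=80,param2=15,minRadius=rr[0]*4,maxRadius=rr[1]*4)
    c=h[0,0]/4+[x0,y0,0]; return c,plane(w,c[0],c[1],z)
E
python3 - <<'E'
from h import *
w=load('w1');t=np.array([.50108,-.27774,.31412]);
R=cv2.Rodrigues(np.array([2.26583,2.16734,.00344]))[0];print(np.round(R,4).tolist())
c,p=ring(w,t[2]-.003);print(c,p,p-t); print('r mm',c[2]/327.7*(ray(w,256,192)[0][2]-p[2])*1000)
c2,p2=ring(w,t[2]-.103,(235,75,275,130),(10,22));print(c2,p2,p2-t)
g=cv2.cvtColor(w['image'],cv2.COLOR_RGB2GRAY)
for v in (170,200,220):print(v,g[v,230:280].tolist())
E
```

```text
[[0.0444, 0.999, 0.0058], [0.999, -0.0444, -0.0029], [-0.0026, 0.0059, -1.0]]
[247.625      105.875       25.85000038] [ 0.50097791 -0.20242627  0.31112   ] [-0.00010209  0.07531373 -0.003     ]
r mm 11.892700829343951
[253.375      103.625       20.17499924] [ 0.50367362 -0.20640825  0.21112   ] [ 0.00259362  0.07133175 -0.103     ]
170 [232, 233, 226, 172, 119, 112, 96, 53, 54, 51, 57, 63, 59, 63, 63, 64, 61, 63, 56, 61, 55, 59, 63, 54, 61, 61, 65, 65, 65, 58, 56, 62, 60, 62, 59, 57, 58, 54, 55, 50, 107, 204, 236, 227, 178, 142, 140, 142, 142, 141]
200 [153, 150, 150, 152, 152, 156, 133, 80, 51, 55, 62, 58, 61, 62, 61, 63, 61, 63, 54, 61, 62, 60, 64, 61, 60, 63, 56, 62, 62, 59, 57, 59, 57, 59, 63, 62, 65, 53, 49, 65, 118, 156, 151, 154, 152, 153, 151, 148, 147, 148]
220 [147, 153, 150, 154, 151, 155, 138, 100, 49, 56, 55, 61, 64, 54, 60, 61, 59, 62, 61, 60, 64, 62, 57, 55, 65, 58, 65, 61, 58, 66, 60, 62, 59, 60, 62, 57, 59, 52, 51, 79, 126, 150, 152, 153, 151, 149, 148, 151, 153, 147]
```

Emit:
step_arm:
  series:
    - [0,0,2,0,0,0,0]
    - [0,0,5,0,0,0,0]
    - [0,0,8.5,0,0,0,0]
    - [0,0,12,0,0,0,0]
    - [0,0,15.5,0,0,0,0]

```text
time: 4.78
eef_pos: [0.4989, -0.1208, 0.3086]
orientation: [-2.271, -2.171, 0.0]
contact_force: [0.9, 0.1, -4.1]
finger_gap: 0.158
grip_force: 30.0
```

Emit:
step_arm:
  series:
    - [0,-1,3.3,0,0,0,0]
    - [0,-2.2,6.6,0,0,0,0]
    - [0,-3.5,10,0,0,0,0]
    - [0,-5,13.2,0,0,0,0]
    - [0,-6.5,16,0,0,0,0]

```text
time: 5.2
eef_pos: [0.4332, 0.04, 0.3086]
orientation: [2.269, 2.173, 0.0]
contact_force: [0.3, 0.2, -3.8]
finger_gap: 0.16
grip_force: 30.0
```

Emit:
step_arm:
  series:
    - [0,-0.3,3,-0.5,0,0,0]
    - [0,-0.5,6,-1.5,0,0,0]
    - [0,-0.5,8.5,-2.5,0,0,0]
    - [0,-0.5,10,-3.5,0,0,0]
    - [0,-0.5,10.9,-4.3,0,0,0]

```text
time: 5.62
eef_pos: [0.4286, 0.1491, 0.2653]
orientation: [-2.266, -2.175, -0.001]
contact_force: [0.4, -0.2, -3.7]
finger_gap: 0.156
grip_force: 30.0
```

Emit:
step_arm:
  series:
    - [0,0,0,0,0,0,0]
    - [0,0,0,0,0,0,0]
    - [0,0,0,0,0,0,0]
    - [0,0,0,0,0,0,0]
    - [0,0,0,0,0,0,0]

```text
time: 6.03
eef_pos: [0.4299, 0.1458, 0.2661]
orientation: [2.272, 2.169, 0.001]
contact_force: [0.1, 0.2, -4.1]
finger_gap: 0.156
grip_force: 30.0
```

```bash
python3 - <<'E'
from h import *
w=load('w1');t=np.array([.50108,-.27774,.31412]);p=plane(w,254,104.5,t[2]-.003);print('eye off',p-t)
w=snap('wrist','w2');a=snap('scene','s2');b=snap('top','t2'); s=status.sense(); print(s['eef_pos'],s['orientation'],s['finger_gap'],s['contact_force'])
print(proj(w,[[.5,.2225,.226],[.5,.2225,.126]]),proj(b,[.5,.2225,.226]),proj(a,[.5,.2225,.226]))
r=lambda im,x,y,W,H:cv2.resize(im[y:y+H,x:x+W],(400,300),interpolation=cv2.INTER_CUBIC)
o=np.vstack([np.hstack([r(a['image'],140,165,140,105),r(b['image'],140,115,100,75)]),np.hstack([r(w['image'],200,20,160,120),r(w['image'],0,0,512,384)])])
cv2.imwrite('pics/z3.png',cv2.cvtColor(o,cv2.COLOR_RGB2BGR))
E
```

```text
eye off [ 0.00276545  0.07578323 -0.003     ]
[0.42971599 0.14619186 0.26594874] [2.27127986e+00 2.16982147e+00 5.54847390e-04] 0.15433215054101443 [ 1.39277501  0.77041263 -4.11017286]
[[371.54488593  92.65938173]
 [330.81736854  90.61702682]] [[156.00832786 175.86778453]] [[193.58786506 210.23996834]]
```

View pics/z3.png

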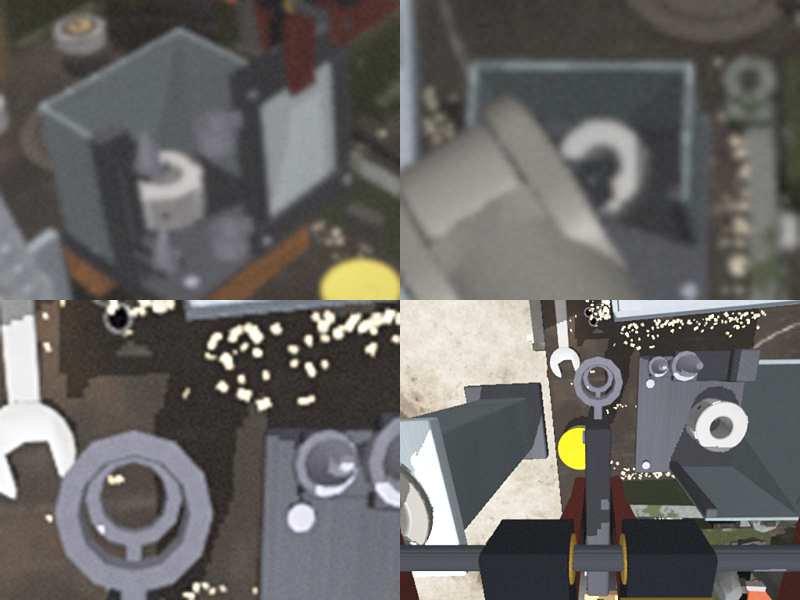

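Wrist view: the held eye is at about (252.8,106). The lower pin is near (335,88) and the upper pin near (371,83). I need a closer look at the pins.

```bash
python3 - <<'E'
from h import *
w=load('w2')
cv2.imwrite('pics/z4.png',cv2.cvtColor(cv2.resize(w['image'][60:130,310:400],None,fx=8,fy=8,interpolation=cv2.INTER_CUBIC),cv2.COLOR_RGB2BGR))
E
```

```text
(no output)
```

View pics/z4.png

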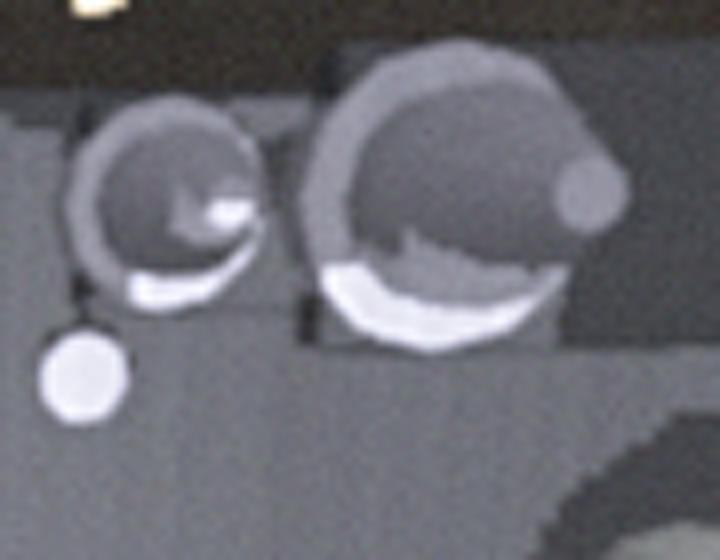

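```bash
python3 - <<'E'
from h import *
w=load('w2');a=load('s2')
for n,u,v,z in [('utip',383.5,84,.226),('ush',366.6,84,.196),('ltip',336.5,86.5,.126),('lsh',330.8,85,.096),('eye',252.8,106,.263)]: print(n,np.round(plane(w,u,v,z),4))
t=status.sense();print(t['eef_pos'])
# scene tip of upper pin (from clear first image) with wrist
s0=load('s0')
print(tri((w,383.5,84),(s0,191.5,210.9)),tri((w,336.5,86.5),(s0,196.8,244.2)))
E
```

```text
utip [0.5063 0.2268 0.226 ]
ush [0.5069 0.227  0.196 ]
ltip [0.5047 0.2256 0.126 ]
lsh [0.5067 0.2269 0.096 ]
eye [0.4335 0.2203 0.263 ]
[0.42971599 0.14619186 0.26594874]
[0.50572992 0.22576353 0.22398135] [0.50389706 0.22565059 0.12934592]
```

```bash
python3 - <<'E'
from h import *
w=load('w2');g=cv2.cvtColor(w['image'],cv2.COLOR_RGB2GRAY)
print('col253 rows65-145',g[65:145,251:256].mean(1).astype(int).tolist())
print('row100 cols215-295',g[98:103,215:295].mean(0).astype(int).tolist())
for v in (98,100,102,104):print(v,plane(w,253.2,v,.163))
for v in (105,105.5,106):print(v,plane(w,253.4,v,.263))
E
```

```text
col253 rows65-145 [83, 83, 83, 83, 83, 79, 80, 122, 150, 157, 155, 153, 154, 155, 154, 156, 150, 129, 137, 140, 101, 75, 75, 76, 76, 75, 75, 75, 76, 75, 74, 77, 80, 84, 86, 93, 92, 89, 83, 78, 75, 75, 75, 75, 74, 76, 93, 117, 141, 150, 151, 149, 150, 150, 149, 147, 148, 147, 147, 125, 106, 104, 115, 136, 148, 149, 149, 148, 149, 151, 150, 151, 146, 146, 147, 148, 145, 144, 145, 147]
row100 cols215-295 [84, 85, 85, 86, 84, 84, 84, 104, 135, 153, 153, 148, 149, 150, 152, 153, 140, 110, 90, 118, 147, 154, 151, 152, 141, 111, 84, 82, 81, 84, 82, 82, 85, 85, 87, 89, 88, 87, 91, 89, 89, 90, 88, 88, 89, 89, 86, 75, 53, 52, 70, 110, 144, 151, 152, 153, 145, 110, 83, 111, 141, 151, 151, 150, 149, 148, 150, 150, 129, 80, 44, 45, 48, 49, 47, 48, 52, 63, 68, 74]
98 [0.43386705 0.2206542  0.163     ]
100 [0.43380146 0.21921599 0.163     ]
102 [0.43373564 0.21777268 0.163     ]
104 [0.43366959 0.21632424 0.163     ]
105 [0.43381223 0.22075821 0.263     ]
105.5 [0.43380223 0.22053791 0.263     ]
106 [0.43379221 0.22031741 0.263     ]
```

Emit:
step_arm:
  series:
    - [0,1,0.2,0,0,0,0]
    - [0,2.5,0.5,0,0,0,0]
    - [0,4.2,0.5,0,0,0,0]
    - [0,5.8,0.5,0,0,0,0]
    - [0,6.8,0.5,0,0,0,0]

```text
time: 6.6
eef_pos: [0.4998, 0.1514, 0.2656]
orientation: [2.272, 2.17, 0.002]
contact_force: [-0.0, 0.6, -3.8]
finger_gap: 0.158
grip_force: 30.0
```

Emit:
step_arm:
  series:
    - [0,0.4,0,0,0,0,0]
    - [0,0.4,0,0,0,0,0]
    - [0,0.4,0,0,0,0,0]
    - [0,0.4,0,0,0,0,0]
    - [0,0.4,0,0,0,0,0]

```text
time: 7.02
eef_pos: [0.5008, 0.1517, 0.2657]
orientation: [2.27, 2.172, -0.001]
contact_force: [-0.1, 0.4, -4.0]
finger_gap: 0.159
grip_force: 30.0
```

```bash
python3 - <<'E'
from h import *
w=snap('wrist','w3');a=snap('scene','s3');s=status.sense(); print(s['eef_pos'],s['orientation'],s['contact_force'])
c=cv2.resize(w['image'][60:140,210:300],(450,400),interpolation=cv2.INTER_CUBIC)
d=cv2.resize(a['image'][170:270,150:235],(340,400),interpolation=cv2.INTER_CUBIC)
cv2.imwrite('pics/z5.png',cv2.cvtColor(np.hstack([c,d]),cv2.COLOR_RGB2BGR))
E
```

```text
[0.50104364 0.15167709 0.26582328] [ 2.26980610e+00  2.17137682e+00 -1.17933777e-04] [-0.53655463  0.11475882 -3.97950652]
```

View pics/z5.png

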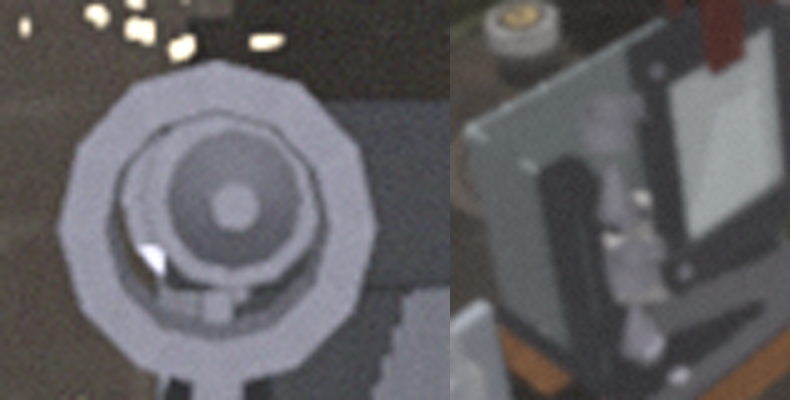

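The eye now sits over the pin: in wrist pixels the pin tip is at (257,101) and the eye centre at (253.6,104.4).

```bash
python3 - <<'E'
from h import *
w=load('w3');c=lambda x,y:(210+x/5-.4,60+y/5-.4)
print(plane(w,*c(236,206),.226),plane(w,*c(235,206),.196),plane(w,*c(218,222),.263))
E
```

```text
[0.50651189 0.22697908 0.226     ] [0.50666334 0.225775   0.196     ] [0.5044793 0.2271428 0.263    ]
```

Emit:
step_arm:
  series:
    - [0,0.2,0,0,0,0,0]
    - [0,0.2,0,-0.6,0,0,0]
    - [0,0.2,0,-1.2,0,0,0]
    - [0,0.2,0,-1.9,0,0,0]
    - [0,0.2,0,-2.6,0,0,0]

```text
time: 7.53
eef_pos: [0.5032, 0.1515, 0.2386]
orientation: [-2.27, -2.171, 0.001]
contact_force: [1.0, 0.6, -4.4]
finger_gap: 0.158
grip_force: 30.0
```

Emit:
step_arm:
  series:
    - [0,0,0,-0.4,0,0,0]
    - [0,0,0,-0.8,0,0,0]
    - [0,0,0,-1.2,0,0,0]
    - [0,0,0,-1.6,0,0,0]
    - [0,0,0,-1.9,0,0,0]

```text
time: 7.95
eef_pos: [0.5035, 0.1516, 0.2202]
orientation: [-2.271, -2.171, 0.0]
contact_force: [-0.6, 0.9, -3.8]
finger_gap: 0.158
grip_force: 30.0
```

Emit:
step_arm:
  series:
    - [0,0,0,-0.1,0,0,0]
    - [0,0,0,-0.2,0,0,0]
    - [0,0,0,-0.2,0,0,0]
    - [0,0,0,-0.3,0,0,0]
    - [0,0,0,-0.3,0,0,0]

```text
time: 8.37
eef_pos: [0.5035, 0.1516, 0.2177]
orientation: [2.271, 2.171, 0.0]
contact_force: [-1.0, -0.8, -4.6]
finger_gap: 0.16
grip_force: 30.0
```

Emit:
step_arm:
  series:
    - [0,0,0,-0.1,0,0,0]
    - [0,0,0,-0.1,0,0,0]
    - [0,0,0,-0.2,0,0,0]
    - [0,0,0,-0.2,0,0,0]
    - [0,0,0,-0.2,0,0,0]

```text
time: 8.78
eef_pos: [0.504, 0.1515, 0.2166]
orientation: [2.27, 2.17, 0.001]
contact_force: [-2.5, -2.5, 5.6]
finger_gap: 0.157
grip_force: 30.0
```

Emit:
step_arm:
  series:
    - [0.3,0,0,0,0,0,0]
    - [0.4,0,0,0,0,0,0]
    - [0.5,0,0,0,0,0,0]
    - [0.5,0,0,0,0,0,0]
    - [0.5,0,0,0,0,0,0]

```text
time: 9.2
eef_pos: [0.5035, 0.1518, 0.2156]
orientation: [-2.27, -2.171, -0.0]
contact_force: [0.4, -0.6, -1.1]
finger_gap: 0.481
grip_force: 0.0
```

Emit:
step_arm:
  series:
    - [0.5,0,0,1,0,0,0]
    - [0.5,0,0,3,0,0,0]
    - [0.5,0,0,6,0,0,0]
    - [0.5,0,0,9,0,0,0]
    - [0.5,0,0,12,0,0,0]

```text
time: 9.62
eef_pos: [0.5032, 0.1518, 0.3377]
orientation: [-2.27, -2.172, -0.0]
contact_force: [1.2, 0.0, 0.0]
finger_gap: 0.496
grip_force: 0.0
```

Emit:
step_arm:
  series:
    - [0.5,0,0,0,0,0,0]
    - [0.5,0,0,0,0,0,0]
    - [0.5,0,0,0,0,0,0]
    - [0.5,0,0,0,0,0,0]
    - [0.5,0,0,0,0,0,0]

```text
time: 10.03
eef_pos: [0.5029, 0.1513, 0.3345]
orientation: [-2.27, -2.171, 0.003]
contact_force: [-0.1, -0.5, -0.3]
finger_gap: 0.496
grip_force: 0.0
```

```bash
python3 - <<'E'
from h import *
w=snap('wrist','w4');a=snap('scene','s4');s=status.sense(); print(s['eef_pos'],s['contact_force'])
c=cv2.resize(w['image'][0:384,100:484],(400,400),interpolation=cv2.INTER_AREA)
d=cv2.resize(a['image'][150:280,140:270],(400,400),interpolation=cv2.INTER_CUBIC)
cv2.imwrite('pics/z6.png',cv2.cvtColor(np.hstack([c,d]),cv2.COLOR_RGB2BGR))
print(proj(w,[[.5065,.2268,.214],[.5065,.2268,.226],[.5037,.15,.24]]))
E
```

```text
[0.50310853 0.15143592 0.33475077] [ 0.54492743 -0.14648503 -0.12552587]
[[253.31075432  96.38845055]
 [253.2900937   96.84076871]
 [253.97613475 198.3876929 ]]
```

View pics/z6.png

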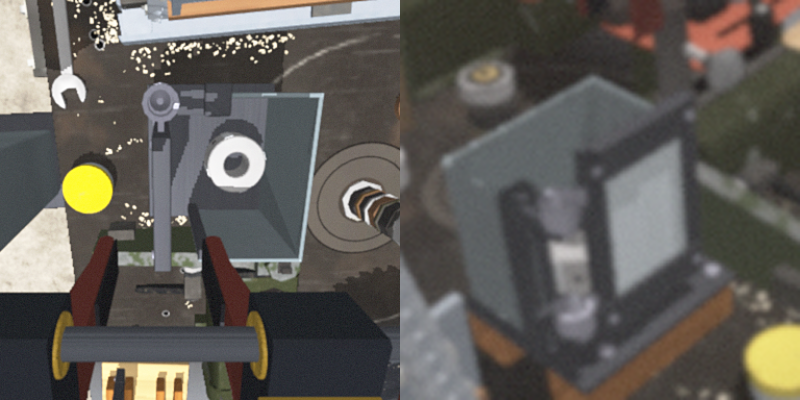

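The door hangs on both pins, with the eye ring round the pin at view pixel (160,102). The leaf stands square across the front and the gripper is clear of it.

```bash
python3 -c "
from rig import arm; print(arm.close_job())"
```

```text
the job is handed in; nothing more can be done
None
```

The guard door is hung with both eyes down on their pins and the leaf shut square across the front, the gripper is clear, the plain panel was not touched, and the job was handed in after about 10 s of robot time; no verdict was returned.

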